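# Slide the mini chopper up into its charging cradle and press it onto the contacts

## Robot

A 6-joint arm with a two-finger parallel gripper is mounted at the origin on a cart in front of the work surface, level with it; the furniture and walls round the work are solid. World frame = base frame: x ahead of the robot, y to its left, z up, the work surface at z = 0. Lengths are in mm, angles in rad, forces in N, time in s.
With the tool pointing down it reaches from about 375 to 825 mm from the base axis. Payload 5.5 kg.
Tool frame: the origin (TCP) lies at the very end of the fingers, on their centre line; the grasp point (between the pads) lies 19 mm behind it (manip.pinch_z is the distance from the TCP to the grasp point, in mm); z points along the fingers, x is the direction in which the jaws open and shut, and the axes are right-handed (so a half turn about z gives the same grasp; the last joint's range is limited). The gripper opens to 85 mm and grips with 20 to 120 N. Pads are 22 mm wide; open, the fingers measure 114 mm over their backs; the gripper's body (76 mm by 85 mm) begins 54 mm behind the grasp point. The pads swing forward as they close: fully open they stand 13 mm farther back than shut.
Start: joints at [1.338, 0.314, -0.047, 1.21, 0, 1.571], TCP at [138.419, 583.811, 231.299] pointing down, gripper open.
Joint ranges: [-2.67, 2.67], [-0.69, 1.73], [-1.03, 1.25], [-2.08, 2.16], [-1.42, 1.45], [-3.14, 3.14]. Speed limits (rad/s): [2.39, 2.39, 3.01, 3.14, 3.14, 3.14].

## Interface

Orientations are given as a 3x3 rotation matrix whose columns are the frame's x, y, z axes.
In Python, from rig import manip, cams, job gives the robot as it stands.
- The arm moves only by the tool move_arm, never from a script. Its argument "moves" is a list of rows, each a list of 5 numbers: the shift along the tool's x, y, z in m, then the turn about the tool's z in rad, then the finger opening in m, from 0 to 0.0854. In form: [[tx, ty, tz, twist, jaw], ...]. A call has 1 to 12 rows; each row shifts and turns the commanded pose from where the row before left it, along the tool's axes as they then stand; what a row does not reach is not made up. A row lasts 1/12 s, in which the tool goes at most 41.7 mm and 7.16 degrees, less where a joint would pass 70% of its speed; a pose out of reach is approached as far as the arm can. A call with a gripper value outside its range is refused whole. The fingers move at their own pace and stop on an object; the grip force is fixed at half the most. Time passes only in rows, so rows that do not move let the fingers close. It gives the time, the measured TCP pose, the force and the opening at its end, in the units of the state.
- manip.observe(): the state, without advancing time (a new reading comes with each control period).
- cams.capture(name): name is "scene" or "top"; returns a dict with "img" (420x560x3 uint8, blue, green, red), "camera_matrix" (3x3 intrinsics, pixels), "R" (3x3) and "t" (3): a world point X has camera coordinates R X + t. Camera axes: x right, y down, z forward; pixel columns grow to the right and rows downward; lengths in mm; the calibration is good to about 2 mm. A picture is of the moment at which its call begins. There is no depth.
- job.hand_in(): hands the job in, once; it reports no verdict.
The state is a dict: "time": time; "q": joint angles; "joint_vel": joint speeds; "effort": joint torques, N m; "position": TCP position; "tcp_rot": TCP orientation; "ft_force": force on the tool from outside, world axes, zero at the start; "moment": the same for the moment, N m; "finger_gap": finger opening in mm.
Only numpy, scipy, OpenCV 4.12 (cv2) and the standard library are available. Lean on these libraries where they do the work, as an engineer would, in place of code of your own. Each camera call takes 0.05 s, during which the arm holds its last target.

## Task

Put the mini chopper back on its charging cradle: slide it along the worktop, up the ramp and over the raised lip, without lifting or tipping it, and press it home until it has pushed the sprung contact block at the back well in. Push gently, never harder than about 20 N, then let go and leave it standing level behind the lip, still touching the contacts; leave the other things alone.

Things in the scene. Friction and masses are not known exactly. Their poses are not given: they have to be found in the camera images.
- chopper_mid (a point): Cordless mini chopper: a low upright drum, 92 mm across and 80 tall; black foot with a steel charging band, amber bowl, white motor cap with a round black button on top (nothing on it moves). About 0.6 kg, flat foot, smooth straight wall to 56 mm up. Too wide to grasp: push it low, 25 to 50 mm above its foot. Any side may face the contacts. Point: on its axis, half-way up (40 mm above the underside).
- lip (a point): Raised lip of the charging cradle (fixed; silver ramp and rails, dark floor; 285 x 150 mm). Point: top middle of the lip, 9 mm above the worktop; x level along the way in (ramp to contacts), y across, z up. The ramp climbs 11 degrees from the worktop at x = -50 mm to the lip; the lip's back is at +5 mm. Sliding the chopper takes 2 to 6 N on the level, up to about 10 N on the ramp.
- cradle_floor (a point): Sunk floor of the cradle behind the lip. Point: on the floor's middle line, 83 mm past the lip point along the same x, 5 mm above the worktop (4 mm below the lip); same axes as the lip. Side rails, tops 20 mm above the worktop, stand 134 mm apart inside. Beyond it, on the middle line, is the black contact head, 53 mm above the worktop, with the sprung grey contact_block facing the lip.
- contact_line (a point): Middle of the nearest place where the face of contact_block (44 mm wide, 14 tall) can stand: 30 mm past cradle_floor along x, 24 mm above the worktop. The head is clamped at any depth: the true face is 0 to 25 mm farther along x, is not reported and must be felt. The block gives up to 8 mm at 1.5 N per mm (12 N fully in), then is solid. Well in means over 5 N; aim for about 8 N on it.
- mug_mid (a point): White mug with small green leaves, 92 x 127 x 95 mm, loose, stays where it is. Point half-way up.
- white_bottle_mid (a point): Small white bottle, 51 mm wide, 83 mm tall, loose, stays where it is. Point half-way up.
- red_tin_mid (a point): Red tin, 57 mm wide, 72 mm tall, loose, stays where it is. Point half-way up.
- shaker_mid (a point): Small glass salt shaker with a grey top, 44 mm wide, 90 mm tall, loose, stays where it is. Point half-way up.
There are look-alikes about, which are no part of the job. Leave any brown or pink look-alike of the part that bears chopper_mid alone.

How it is judged:
By the outcome, as a careful person would: the job done as asked, in the order asked, and still so for the second after the job is handed in, with the robot touching nothing.
It also fails if it takes over 61 s, if anything falls off the work surface, if the arm or the gripper's body presses on something with over 40 N, if the wrist force passes 120 N, or if a joint passes its speed limit or range.

## Working session

There is one attempt and no reset: what is moved stays moved. The work goes in short steps, Python scripts to look and compute and a tool call to move; the robot and the scene stay as the last step left them, time stands still between calls to the robot, and variables do not carry over. Pictures are saved under pics/ and viewed, and the job is handed in when it is done.

Besides the shell and the picture viewer there is one more tool, called after "Emit:" as name(argument=value, ...) on one line, values as JSON. move_arm: Moves the arm, as the interface text tells. Its arguments: {"type":"object","properties":{"moves":{"type":"array","items":{"type":"array","items":{"type":"number"}}}},"required":["moves"]}

```bash
mkdir -p pics; ls; python3 - <<'E'
from rig import manip,cams,job
import cv2,numpy as np
o=manip.observe(); print({k:np.round(v,3).tolist() for k,v in o.items()})
for n in("scene","top"):
    c=cams.capture(n); cv2.imwrite(f"pics/{n}0.png",c["img"]); np.savez(f"{n}_cal.npz",K=c["camera_matrix"],R=c["R"],t=c["t"]); print(n,c["camera_matrix"],c["R"],c["t"], -c["R"].T@c["t"])
E
```

```text
pics
{'time': 0.0, 'q': [1.338, 0.314, -0.048, 1.21, -0.0, 1.571], 'joint_vel': [0.0, -0.0, -0.001, 0.0, -0.001, -0.0], 'effort': [-0.0, -53.96, 33.974, 0.019, 0.0, 0.0], 'position': [138.302, 583.252, 230.43], 'tcp_rot': [[0.231, 0.973, -0.0], [0.973, -0.231, -0.002], [-0.002, 0.0, -1.0]], 'ft_force': [0.822, 0.961, 0.43], 'moment': [0.041, -0.036, -0.008], 'finger_gap': 85.254}
scene [[399.92278749   0.         277.52396932]
 [  0.         399.92278749 212.03333236]
 [  0.           0.           1.        ]] [[ 0.83921773 -0.54372573 -0.00871415]
 [-0.23593087 -0.34961791 -0.90669948]
 [ 0.48994921  0.76297421 -0.42168723]] [-576.84921151   86.24341088  960.30036909] [   33.95116242 -1016.17993343   478.11651204]
top [[405.80280242   0.         278.05352756]
 [  0.         405.80280242 203.06829881]
 [  0.           0.           1.        ]] [[ 0.00396754 -0.99995371  0.0087652 ]
 [-0.98330385 -0.00549584 -0.18188823]
 [ 0.18192798 -0.00789721 -0.98328015]] [-243.8958333   550.29454854 1210.81940721] [ 321.79249015 -231.29812285 1292.80457772]
```

View pics/scene0.png

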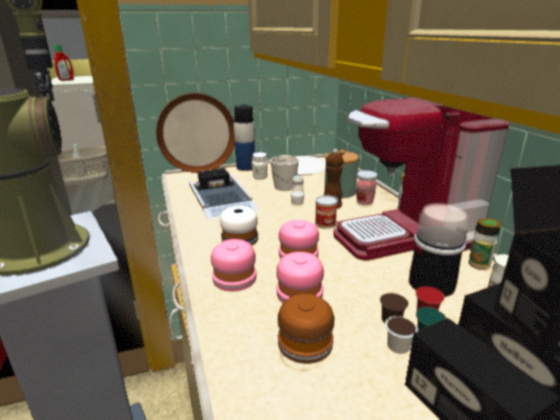

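View pics/top0.png

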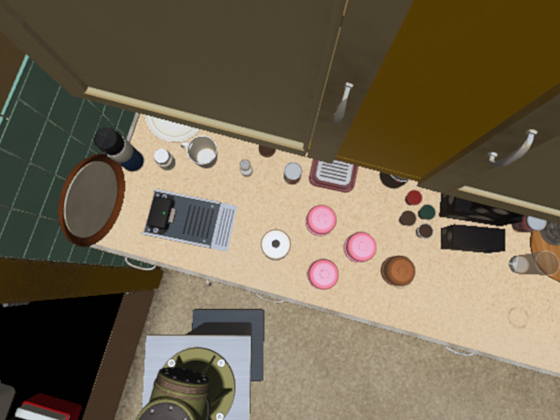

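```bash
cat > h.py <<'E'
import numpy as np,cv2
C={n:np.load(f"{n}_cal.npz") for n in("scene","top")}
def proj(n,X):
    c=C[n];p=c["R"]@np.array(X,float)+c["t"];p=c["K"]@p;return p[:2]/p[2]
def ray(n,uv,z):
    c=C[n];o=-c["R"].T@c["t"];d=c["R"].T@np.linalg.inv(c["K"])@np.array([uv[0],uv[1],1.]);return o+d*(z-o[2])/d[2]
def crop(img,x0,y0,x1,y1,f,name):
    cv2.imwrite(name,cv2.resize(img[y0:y1,x0:x1],None,fx=f,fy=f,interpolation=cv2.INTER_CUBIC))
E
python3 - <<'E'
from h import *
print(proj("top",[0,0,0]),proj("top",[138,583,231]),proj("scene",[138,583,231]))
t=cv2.imread("pics/top0.png");s=cv2.imread("pics/scene0.png")
crop(t,130,130,310,270,4.4,"pics/topc.png");crop(s,170,140,370,290,4,"pics/scenec.png")
for uv,z in (((276,244),80),((164,218),53),((235,232),0)): print(uv,ray("top",uv,z))
print(ray("scene",(239,217),80))
E
```

```text
[196.31250816 387.49800702] [-55.05470968 352.33857352] [ 50.69878388 107.46971279]
(276, 244) [ 421.95558736 -235.40433855   80.        ]
(164, 218) [502.474222   109.67824814  53.        ]
(235, 232) [ 466.22165415 -104.50301216    0.        ]
[ 408.17781262 -268.96910688   80.        ]
```

View pics/topc.png

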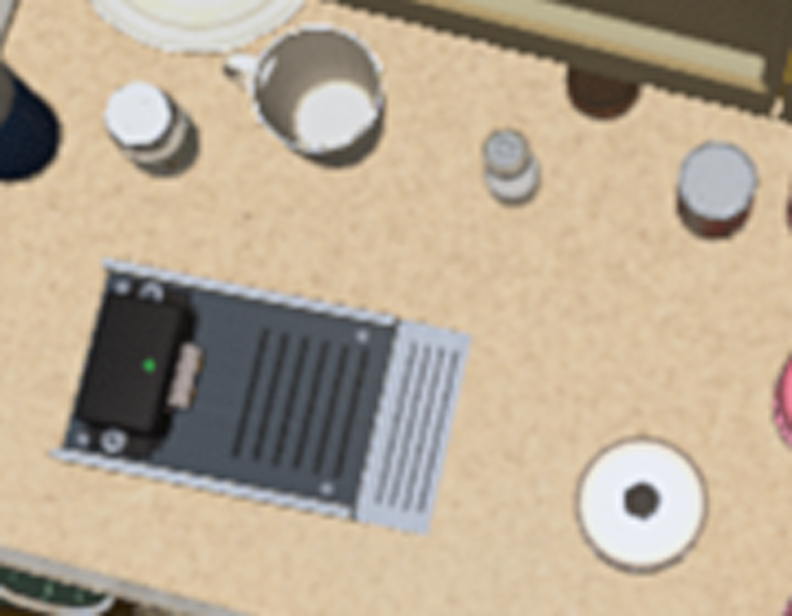

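View pics/scenec.png

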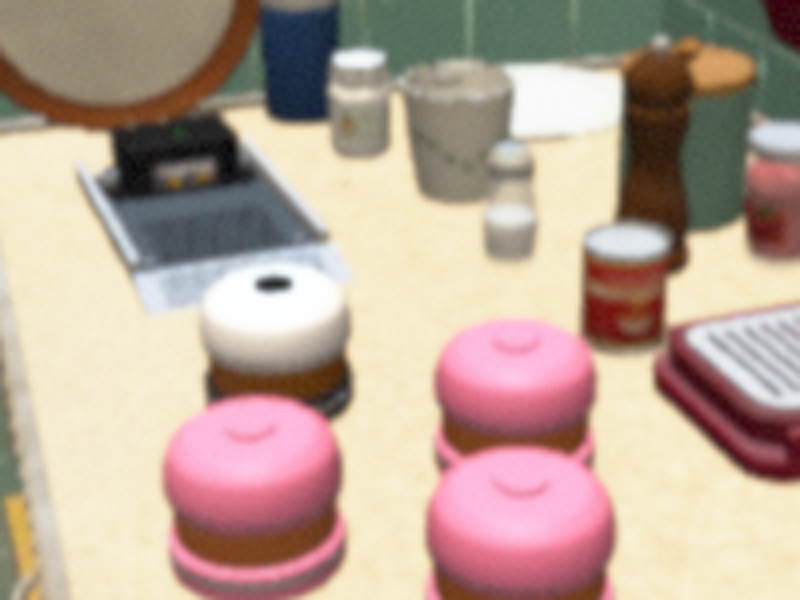

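```bash
python3 - <<'E'
from h import *
from scipy.optimize import least_squares
T=lambda x,y:(130+(x+.5)/4.4-.5,130+(y+.5)/4.4-.5); S=lambda x,y:(170+(x+.5)/4-.5,140+(y+.5)/4-.5)
# chopper: button centre
bt=T(641,500);bs=S(273,284)
f=lambda X:np.r_[proj("top",X)-bt,proj("scene",X)-bs]
r=least_squares(f,[420,-235,80]);print("button",r.x,r.fun, ray("top",bt,81),ray("scene",bs,81))
ob=[("top",T(469,333),(-50,-75,0)),("top",T(430,531),(-50,75,0)),("top",T(108,262),(235,-75,20)),("top",T(55,455),(235,75,20)),
("scene",S(152,312),(-50,75,0)),("scene",S(350,278),(-50,-75,0))]
def W(p,q):
    c,s=np.cos(p[2]),np.sin(p[2]);return np.array([p[0]+c*q[0]-s*q[1],p[1]+s*q[0]+c*q[1],q[2]])
for sg in(1,-1):
    g=lambda p:np.concatenate([proj(n,W(p,(q[0],sg*q[1],q[2])))-uv for n,uv,q in ob])
    r=least_squares(g,[470,-60,1.4]);print(sg,r.x,np.degrees(r.x[2]),r.fun.round(2))
for n,uv,q in ob: print(n,uv,ray(n,uv,q[2]))
E
```

```text
button [ 424.14847346 -233.21763964   78.41368061] [-0.02559027  0.05546462  0.04841165 -0.0068633 ] [ 424.09602126 -233.28900205   81.        ] [ 421.50974613 -238.25401738   81.        ]
1 [487.04035378 -50.81338075   1.37832978] 78.97247901531081 [ 2.42  0.57  1.21  1.3  -3.09 -1.62 -3.07  0.29 -0.14  2.04  2.12  1.57]
-1 [499.56797856 -46.66683363   1.52762967] 87.52673302267276 [ -5.03  40.41   6.99 -50.91 -14.71  51.68   2.47 -39.11  55.39 -10.36
 -42.19   9.92]
top (236.20454545454544, 205.29545454545453) [ 552.90865888 -106.3795471     0.        ]
top (227.34090909090907, 250.29545454545453) [407.927316   -81.61181633   0.        ]
top (154.1590909090909, 189.1590909090909) [600.35621477 155.30785215  20.        ]
top (142.11363636363637, 233.02272727272725) [459.32502678 184.63972133  20.        ]
scene (207.625, 217.625) [409.48295501 -73.82523031   0.        ]
scene (257.125, 209.125) [ 551.51365472 -101.511788      0.        ]
```

```bash
cat >> h.py <<'E'
def W(p,q):
    c,s=np.cos(p[2]),np.sin(p[2]);return np.array([p[0]+c*q[0]-s*q[1],p[1]+s*q[0]+c*q[1],q[2]])
def overlay(n,img,box,f,p,name):
    x0,y0,x1,y1=box
    im=cv2.resize(img[y0:y1,x0:x1],None,fx=f,fy=f,interpolation=cv2.INTER_CUBIC)
    def P(q):
        u=proj(n,W(p,q));return tuple(int(round(v)) for v in (f*(u-[x0,y0]+.5)-.5))
    L=[((-50,-75,0),(-50,75,0)),((0,-75,9),(0,75,9)),((-50,0,0),(0,0,9)),((0,0,9),(5,0,9)),((5,0,5),(113,0,5)),((113,-22,24),(113,22,24)),((138,-22,24),(138,22,24)),((5,67,20),(235,67,20)),((5,-67,20),(235,-67,20)),((5,75,20),(235,75,20)),((5,-75,20),(235,-75,20)),((235,-75,20),(235,75,20))]
    for a,b in L: cv2.line(im,P(a),P(b),(0,0,255),1,cv2.LINE_AA)
    cv2.imwrite(name,im)
E
python3 - <<'E'
from h import *
from scipy.optimize import least_squares
T=lambda x,y:(130+(x+.5)/4.4-.5,130+(y+.5)/4.4-.5); S=lambda x,y:(170+(x+.5)/4-.5,140+(y+.5)/4-.5)
ob=[("top",T(469,333),(-50,-75,0)),("top",T(430,531),(-50,75,0)),("top",T(402,322),(0,-75,9)),("top",T(357,518),(0,75,9)),
("scene",S(152,312),(-50,75,0)),("scene",S(350,278),(-50,-75,0))]
def run(ob,extra=True):
    def g(p):
        r=[proj(n,W(p,q))-uv for n,uv,q in ob]
        # rail lines: perpendicular
        for uv,sy in ((T(108,262),-75),(T(55,455),75)):
            a=proj("top",W(p,(200,sy,20)));b=proj("top",W(p,(240,sy,20)));d=(b-a)/np.linalg.norm(b-a)
            v=np.array(uv)-a; r.append(2*np.array([d[0]*v[1]-d[1]*v[0],0]))
        return np.concatenate(r)
    r=least_squares(g,[487,-50,1.38]);print(r.x,np.degrees(r.x[2]),r.fun.round(2));return r.x
p=run(ob); run(ob[:4]);
t=cv2.imread("pics/top0.png");s=cv2.imread("pics/scene0.png")
overlay("top",t,(130,170,250,265),6.5,p,"pics/ot.png");overlay("scene",s,(180,160,280,230),7.5,p,"pics/os.png")
E
```

```text
[488.88041607 -43.69046489   1.38159029] 79.15929258107361 [ 0.16 -0.07 -0.94  0.67 -0.09 -1.03 -0.21  0.36 -0.51  0.96  1.44  0.51
 -1.81  0.    1.95  0.  ]
[489.06799855 -44.58801495   1.3829818 ] 79.23902003690782 [ 0.42 -0.15 -0.62  0.59  0.16 -1.09  0.11  0.31 -1.85  0.    1.92  0.  ]
```

View pics/ot.png

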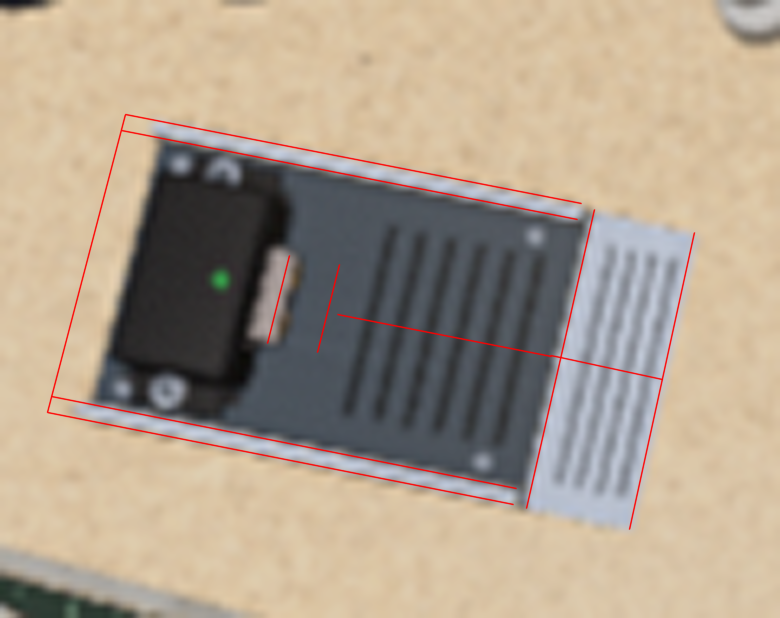

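View pics/os.png

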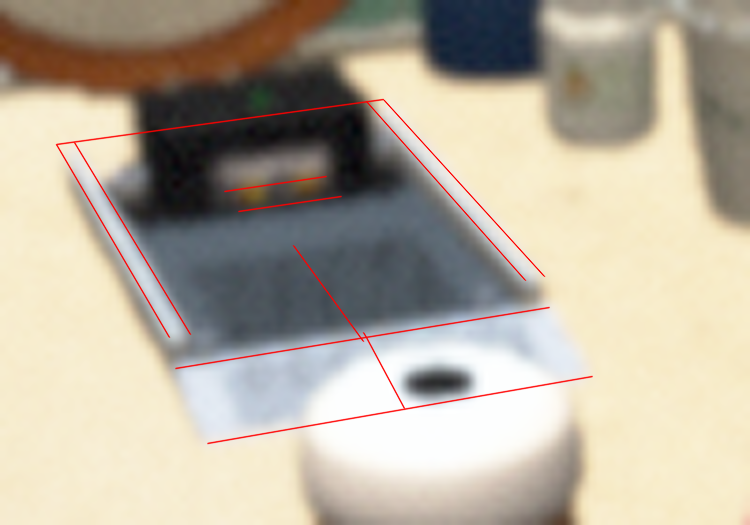

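```bash
python3 - <<'E'
from h import *
t=cv2.imread("pics/top0.png");s=cv2.imread("pics/scene0.png")
crop(t,0,100,260,420,1.85*1.0,"pics/tl.png");crop(s,0,0,260,420,1.4,"pics/sl.png")
a=cv2.imread("pics/tl.png");b=cv2.imread("pics/sl.png");h=max(len(a),len(b))
pad=lambda i:cv2.copyMakeBorder(i,0,h-len(i),0,0,cv2.BORDER_CONSTANT)
cv2.imwrite("pics/both.png",np.hstack([pad(b),pad(a)])[:600,:860][:, :])
for X in ([450,300,0],[450,300,300],[300,300,0],[300,300,200],[300,400,200],[300,500,200],[200,500,200],[500,200,200],[500,300,200],[400,300,200],[400,400,0]): print(X,proj("top",X).round(),proj("scene",X).round())
E
```

```text
[450, 300, 0] [108. 236.] [175. 177.]
[450, 300, 300] [ 58. 224.] [164.  88.]
[300, 300, 0] [104. 285.] [131. 185.]
[300, 300, 200] [ 72. 286.] [121. 126.]
[300, 400, 200] [ 34. 286.] [114. 120.]
[300, 500, 200] [ -4. 285.] [107. 115.]
[200, 500, 200] [ -9. 325.] [ 76. 118.]
[500, 200, 200] [116. 211.] [193. 123.]
[500, 300, 200] [ 79. 211.] [182. 118.]
[400, 300, 200] [ 76. 248.] [153. 122.]
[400, 400, 0] [ 74. 252.] [152. 172.]
```

View pics/both.png

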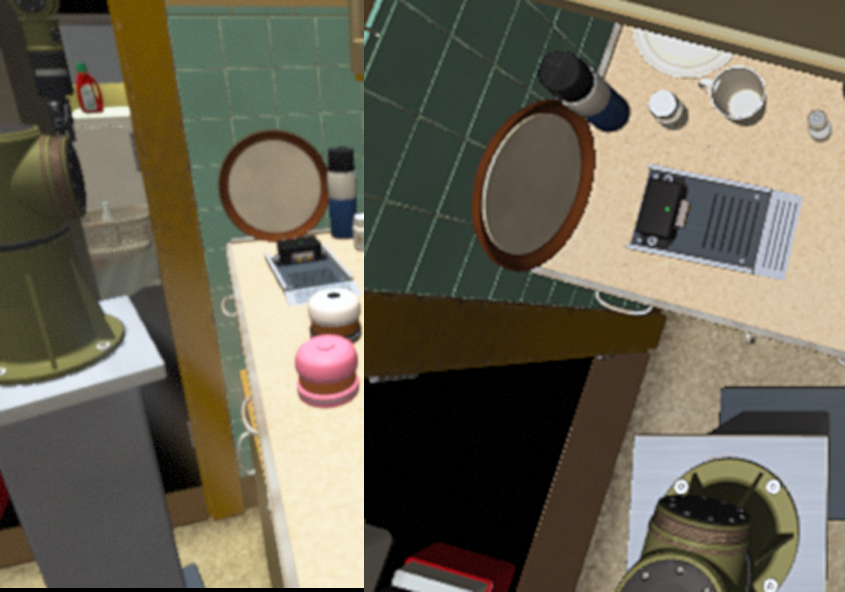

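```bash
python3 - <<'E'
from h import *
for z in(-700,-800,-900,-1000):
    print(z,[ray("top",u,z)[:2].round() for u in((161,271),(157,292),(110,252))],[ray("scene",u,z)[:2].round() for u in((171,368),(152,371),(193,335))])
# vertical line in scene: proj for candidate (x,y)
for X in((330,260),(330,300),(300,250),(360,250),(300,300)):
    print(X,[proj("scene",[*X,z]).round() for z in(500,200,0,-900)],[proj("top",[*X,z]).round() for z in(500,200,0,-900)])
print(ray("top",(120,260),0),ray("top",(135,110),0))
E
```

```text
-700 [array([354., 317.]), array([254., 331.]), array([444., 570.])] [array([300., 160.]), array([235., 185.]), array([439., 283.])]
-800 [array([355., 345.]), array([251., 359.]), array([450., 610.])] [array([322., 259.]), array([252., 287.]), array([473., 393.])]
-900 [array([357., 372.]), array([248., 387.]), array([456., 650.])] [array([345., 359.]), array([269., 389.]), array([507., 503.])]
-1000 [array([358., 400.]), array([244., 415.]), array([462., 690.])] [array([367., 459.]), array([286., 491.]), array([542., 614.])]
(330, 260) [array([117.,  19.]), array([134., 127.]), array([144., 187.]), array([176., 385.])] [array([ 18., 273.]), array([ 88., 274.]), array([117., 275.]), array([182., 276.])]
(330, 300) [array([114.,  19.]), array([131., 124.]), array([140., 183.]), array([172., 378.])] [array([ -3., 273.]), array([ 73., 274.]), array([104., 275.]), array([174., 276.])]
(300, 250) [array([106.,  19.]), array([125., 129.]), array([135., 190.]), array([169., 389.])] [array([ 21., 289.]), array([ 91., 286.]), array([120., 285.]), array([183., 282.])]
(360, 250) [array([129.,  19.]), array([145., 126.]), array([154., 186.]), array([183., 383.])] [array([ 25., 257.]), array([ 93., 263.]), array([121., 265.]), array([184., 270.])]
(300, 300) [array([102.,  19.]), array([121., 126.]), array([131., 185.]), array([166., 381.])] [array([ -5., 289.]), array([ 72., 286.]), array([104., 285.]), array([174., 282.])]
[375.98574253 255.05905095   0.        ] [877.48240965 242.03660633   0.        ]
```

```bash
python3 - <<'E'
from h import *
for u in((321,216),(323,270),(361,243)): print(u,ray("top",u,70).round())
for u in((245,167),(203,152),(293,173)): print(u,ray("top",u,50).round())
s=cv2.imread("pics/scene0.png");crop(s,0,0,180,220,3,"pics/arm.png")
p=(488.9,-44.0,1.383)
print([W(p,(x,y,0)).round(1) for x,y in((-200,29),(-105,0),(0,0),(94,0))])
c,sn=np.cos(p[2]),np.sin(p[2]); d=np.array([423,-235])-p[:2]; print(c*d[0]+sn*d[1],-sn*d[0]+c*d[1])
E
```

```text
(321, 216) [ 509. -372.   70.]
(323, 270) [ 346. -376.   70.]
(361, 243) [ 427. -492.   70.]
(245, 167) [ 667. -136.   50.]
(203, 152) [716.  -2.  50.]
(293, 173) [ 649. -288.   50.]
[array([ 423.1, -235.1,    0. ]), array([ 469.3, -147.2,    0. ]), array([488.9, -44. ,   0. ]), array([506.4,  48.3,   0. ])]
-199.94500682477658 29.082713866488575
```

View pics/arm.png

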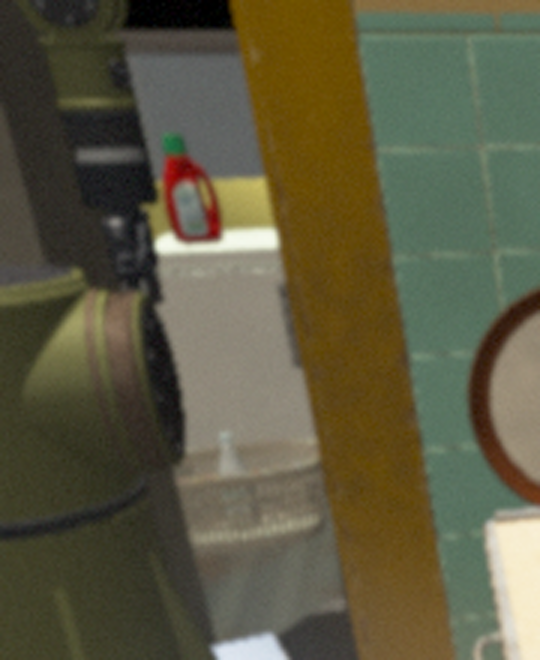

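Emit:
move_arm(moves=[[-0.02, 0, 0, 0, 0.05], [-0.03, 0, 0, 0, 0.05], [-0.035, 0, 0, 0, 0.05], [-0.035, 0, 0, 0, 0.05], [-0.035, 0, 0, 0, 0.05], [-0.03, 0, 0, 0, 0.05], [-0.015, 0, 0, 0, 0.05], [0, 0, 0, 0, 0.05]])

```text
time: 0.77
position: [91.5, 385.8, 231.1]
tcp_rot: [[0.231, 0.973, -0.0], [0.973, -0.231, -0.002], [-0.002, 0.0, -1.0]]
ft_force: [-0.3, 0.3, 0.5]
finger_gap: 49.8
```

Emit:
move_arm(moves=[[-0.014, 0, 0, 0, 0.05], [-0.001, 0.0266, 0, 0.07, 0.05], [-0.001, 0.0266, 0, 0.07, 0.05], [-0.001, 0.0266, 0, 0.07, 0.05], [0, 0, 0, 0, 0.05]])

```text
time: 1.18
position: [167.4, 348.6, 231.3]
tcp_rot: [[0.434, 0.901, 0.002], [0.901, -0.434, -0.0], [0.001, 0.002, -1.0]]
ft_force: [0.7, 0.4, -0.2]
finger_gap: 50.1
```

```bash
python3 - <<'E'
from h import *
from rig import cams
a=cams.capture("scene")["img"];b=cams.capture("top")["img"]
a=cv2.resize(a[0:240,0:200],None,fx=2,fy=2);b=cv2.resize(b[180:420,0:200],None,fx=2,fy=2)
cv2.imwrite("pics/sw1.png",np.hstack([a,b]))
E
```

```text
(no output)
```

View pics/sw1.png

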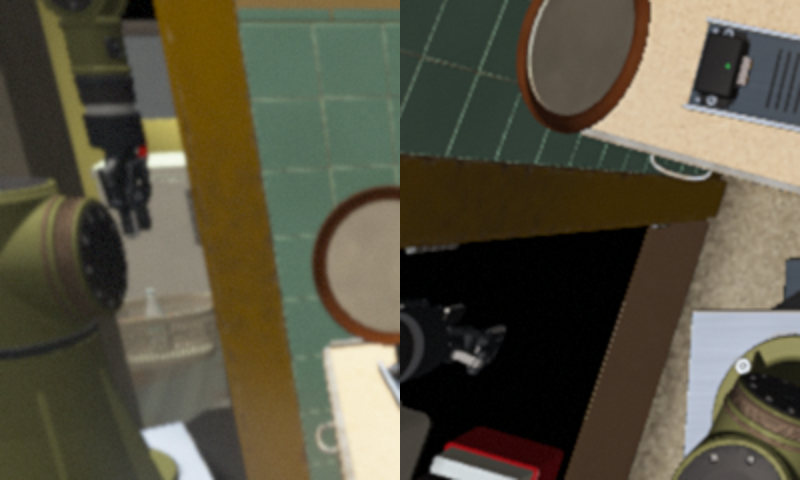

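Emit:
move_arm(moves=[[-0.006, 0.0266, 0, 0.07, 0.05], [-0.001, 0.0266, 0, 0.07, 0.05], [0, 0, 0, 0, 0.05]])

```text
time: 1.53
position: [210.1, 317.5, 231.2]
tcp_rot: [[0.553, 0.833, 0.001], [0.833, -0.553, -0.001], [-0.0, 0.001, -1.0]]
ft_force: [-0.8, 0.0, -0.5]
finger_gap: 50.2
```

```bash
python3 - <<'E'
from h import *
from rig import cams
a=cams.capture("scene")["img"];b=cams.capture("top")["img"]
a=cv2.resize(a[0:240,0:200],None,fx=2,fy=2);b=cv2.resize(b[180:420,0:200],None,fx=2,fy=2)
cv2.imwrite("pics/sw2.png",np.hstack([a,b]))
E
```

```text
(no output)
```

View pics/sw2.png

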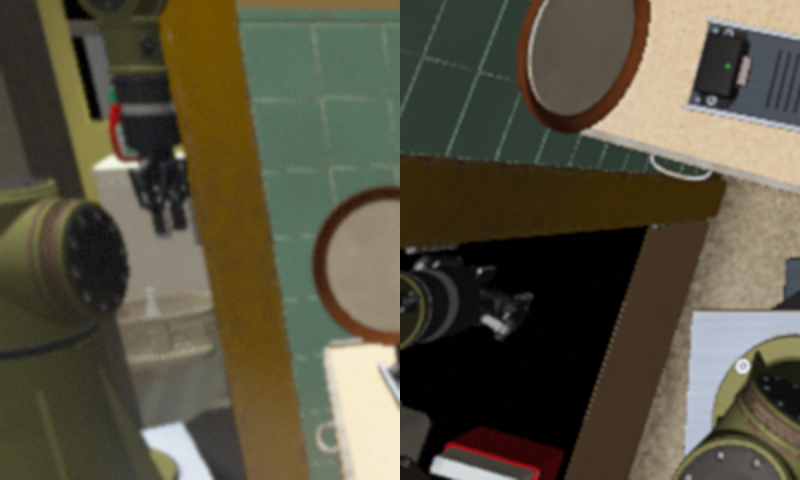

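Emit:
move_arm(moves=[[-0.006, 0.01, 0, 0.05, 0.05], [-0.003, 0.02, 0, 0.05, 0.05], [0, 0, 0, 0, 0.05]])

```text
time: 1.88
position: [227.8, 293.1, 231.2]
tcp_rot: [[0.631, 0.776, 0.0], [0.776, -0.631, -0.001], [-0.0, 0.001, -1.0]]
ft_force: [-0.1, 0.6, -0.2]
finger_gap: 50.2
```

```bash
python3 - <<'E'
from h import *
from rig import cams,manip
o=manip.observe();print(o["q"],np.round(o["effort"],1))
a=cams.capture("scene")["img"];b=cams.capture("top")["img"]
a=cv2.resize(a[0:240,0:200],None,fx=2,fy=2);b=cv2.resize(b[180:420,0:200],None,fx=2,fy=2)
cv2.imwrite("pics/sw3.png",np.hstack([a,b]))
E
```

```text
[ 9.10714509e-01 -1.21191757e-01 -5.31389558e-01  1.16098195e+00
 -6.34951809e-04  1.59345015e+00] [ -0.9 -25.9  33.7  -0.   -0.2  -0. ]
```

View pics/sw3.png

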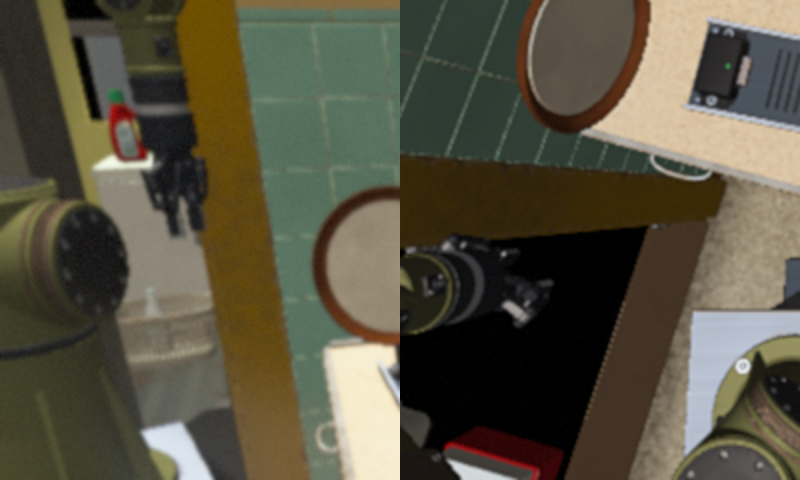

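Emit:
move_arm(moves=[[-0.001, 0.026, 0, 0.07, 0.05], [-0.001, 0.026, 0, 0.07, 0.05], [-0.001, 0.026, 0, 0.07, 0.05], [0.0, 0.034, 0, 0.09, 0.05], [0.0, 0.034, 0, 0.09, 0.05], [0.0, 0.034, 0, 0.09, 0.05], [0.0, 0.034, 0, 0.09, 0.05]])

```text
time: 2.57
position: [353.3, 122.4, 231.4]
tcp_rot: [[0.95, 0.312, 0.001], [0.312, -0.95, 0.001], [0.001, -0.001, -1.0]]
ft_force: [-0.3, -0.1, 0.3]
finger_gap: 49.8
```

```bash
cat >> h.py <<'E'
def rows(p0,yaw0,wps,jaw=.05):
    """wps: (x,y,z,yaw_deg,n). tool x at yaw, tool y=yaw-90, z down"""
    out=[];p=np.array(p0,float);y=yaw0
    for x,yy,z,ye,n in wps:
        dp=(np.array([x,yy,z])-p)/n;dy=(ye-y)/n
        for i in range(n):
            a=np.radians(y);tx=dp@[np.cos(a),np.sin(a),0];ty=dp@[np.sin(a),-np.cos(a),0]
            out.append([round(tx/1e3,4),round(ty/1e3,4),round(-dp[2]/1e3,4),round(-np.radians(dy),4),jaw]);y+=dy
        p=p+dp*n
    print(str(out))
E
python3 - <<'E'
from h import *
rows([355,119,231],18.2,[(410,-20,231,-6.8,4),(412,-170,231,-10.8,4),(412,-294,231,-10.8,4)])
E
```

```text
[[np.float64(0.0022), np.float64(0.0373), np.float64(-0.0), np.float64(0.1091), 0.05], [np.float64(0.0063), np.float64(0.0368), np.float64(-0.0), np.float64(0.1091), 0.05], [np.float64(0.0102), np.float64(0.0359), np.float64(-0.0), np.float64(0.1091), 0.05], [np.float64(0.0141), np.float64(0.0346), np.float64(-0.0), np.float64(0.1091), 0.05], [np.float64(0.0049), np.float64(0.0372), np.float64(-0.0), np.float64(0.0175), 0.05], [np.float64(0.0056), np.float64(0.0371), np.float64(-0.0), np.float64(0.0175), 0.05], [np.float64(0.0062), np.float64(0.037), np.float64(-0.0), np.float64(0.0175), 0.05], [np.float64(0.0069), np.float64(0.0369), np.float64(-0.0), np.float64(0.0175), 0.05], [np.float64(0.0058), np.float64(0.0305), np.float64(-0.0), np.float64(-0.0), 0.05], [np.float64(0.0058), np.float64(0.0305), np.float64(-0.0), np.float64(-0.0), 0.05], [np.float64(0.0058), np.float64(0.0305), np.float64(-0.0), np.float64(-0.0), 0.05], [np.float64(0.0058), np.float64(0.0305), np.float64(-0.0), np.float64(-0.0), 0.05]]
```

Emit:
move_arm(moves=[[0.002, 0.037, 0, 0.109, 0.05], [0.006, 0.037, 0, 0.109, 0.05], [0.01, 0.036, 0, 0.109, 0.05], [0.014, 0.035, 0, 0.109, 0.05], [0.005, 0.037, 0, 0.0175, 0.05], [0.0055, 0.037, 0, 0.0175, 0.05], [0.006, 0.037, 0, 0.0175, 0.05], [0.007, 0.037, 0, 0.0175, 0.05], [0.006, 0.0305, 0, 0, 0.05], [0.006, 0.0305, 0, 0, 0.05], [0.006, 0.0305, 0, 0, 0.05], [0.006, 0.0305, 0, 0, 0.05]])

```text
time: 3.57
position: [410.5, -291.8, 231.2]
tcp_rot: [[0.983, -0.184, 0.001], [-0.184, -0.983, 0.001], [0.001, -0.001, -1.0]]
ft_force: [1.5, 0.3, 0.6]
finger_gap: 50.4
```

```bash
python3 - <<'E'
from h import *
from rig import cams,manip
o=manip.observe();print(o["position"],o["tcp_rot"][:,0],np.degrees(np.arctan2(o["tcp_rot"][1][0],o["tcp_rot"][0][0])),o["time"])
a=cams.capture("scene")["img"];b=cams.capture("top")["img"]
a=cv2.resize(a[80:380,180:380],None,fx=2,fy=2);b=cv2.resize(b[120:420,180:380],None,fx=2,fy=2)
cv2.imwrite("pics/ab.png",np.hstack([a,b]))
E
```

```text
[ 410.48169259 -291.82255247  231.16816907] [ 9.82891470e-01 -1.84184965e-01  5.06063877e-04] -10.613619191997081 3.5667
```

View pics/ab.png

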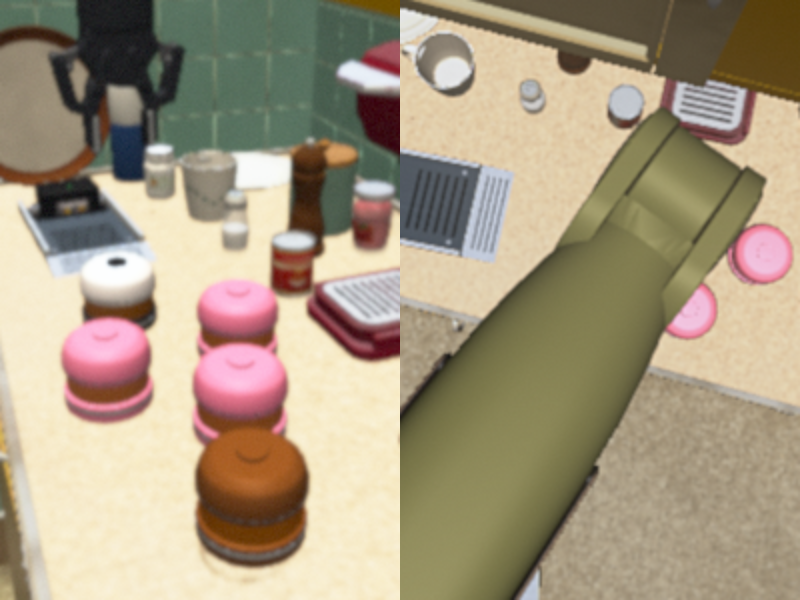

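Emit:
move_arm(moves=[[0, 0.008, 0.015, 0.003, 0.05], [0, 0, 0.035, 0, 0.05], [0, 0, 0.04, 0, 0.05], [0, 0, 0.04, 0, 0.05], [0, 0, 0.035, 0, 0.05], [0, 0, 0.025, 0, 0.05], [0, 0, 0.013, 0, 0.05], [0, 0, 0, 0, 0.05], [0, 0, 0, 0, 0.05]])

```text
time: 4.42
position: [408.2, -297.5, 27.9]
tcp_rot: [[0.982, -0.187, -0.001], [-0.187, -0.982, 0.002], [-0.002, -0.001, -1.0]]
ft_force: [-0.3, 0.6, 0.6]
finger_gap: 50.0
```

```bash
cat > look.py <<'E'
import sys
from h import *
from rig import cams,manip
def look(name,box=(170,130,330,290),f=4):
    o=manip.observe();print(o["time"],o["position"].round(1),o["ft_force"].round(2),np.degrees(np.arctan2(o["tcp_rot"][1][0],o["tcp_rot"][0][0])).round(2))
    p=(488.9,-44.0,1.383);d=o["position"][:2]-p[:2];c,s=np.cos(p[2]),np.sin(p[2]);print("cradle frame tcp",(c*d[0]+s*d[1]).round(1),(-s*d[0]+c*d[1]).round(1))
    a=cams.capture("scene")["img"];cv2.imwrite("pics/full_"+name+".png",a)
    crop(a,*box,f,"pics/"+name+".png")
E
python3 -c "
from look import *
look('d1',(170,130,330,290),4)"
```

```text
4.4167 [ 408.2 -297.5   27.9] [-0.25  0.56  0.57] -10.8
cradle frame tcp -264.1 31.9
```

View pics/d1.png

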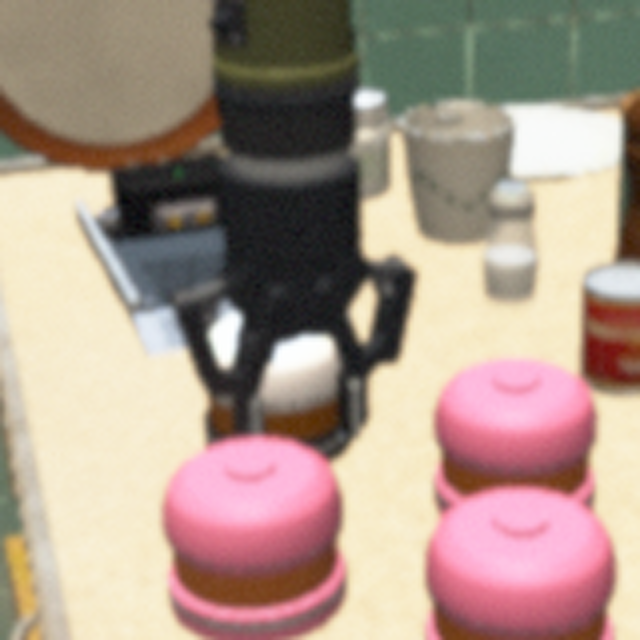

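Emit:
move_arm(moves=[[0.002, -0.003, 0, 0, 0.05], [0.001, -0.003, 0, 0, 0.05], [0, -0.003, 0, 0, 0.05], [0, -0.003, 0, 0, 0.05], [0, -0.003, 0, 0, 0.05], [0, -0.003, 0, 0, 0.05], [0, -0.003, 0, 0, 0.05]])

```text
time: 5.05
position: [415.4, -280.1, 28.8]
tcp_rot: [[0.982, -0.19, 0.001], [-0.19, -0.982, -0.002], [0.001, 0.002, -1.0]]
ft_force: [0.7, -3.4, -0.9]
finger_gap: 50.0
```

Emit:
move_arm(moves=[[0.0015, -0.0045, 0, 0, 0.05], [0.0015, -0.0045, 0, 0, 0.05], [0.0015, -0.0045, 0, 0, 0.05], [0.0015, -0.0045, 0, 0, 0.05], [0.0015, -0.0045, 0, 0, 0.05], [0.0015, -0.0045, 0, 0, 0.05], [0.0015, -0.0045, 0, 0, 0.05], [0.0015, -0.0045, 0, 0, 0.05], [0.0015, -0.0045, 0, 0, 0.05], [0.0015, -0.0045, 0, 0, 0.05]])

```text
time: 5.88
position: [437.8, -238.3, 28.5]
tcp_rot: [[0.982, -0.19, -0.001], [-0.19, -0.982, -0.002], [-0.001, 0.002, -1.0]]
ft_force: [-2.8, -4.9, 3.4]
finger_gap: 50.0
```

Emit:
move_arm(moves=[[0.0015, -0.0045, 0, 0, 0.05], [0.0015, -0.0045, 0, 0, 0.05], [0.0015, -0.0045, 0, 0, 0.05], [0.0015, -0.0045, 0, 0, 0.05], [0.0015, -0.0045, 0, 0, 0.05], [0.0015, -0.0045, 0, 0, 0.05], [0.0015, -0.0045, 0, 0, 0.05], [0.0015, -0.0045, 0, 0, 0.05], [0, 0, 0, 0, 0.05]])

```text
time: 6.63
position: [456.8, -204.4, 28.4]
tcp_rot: [[0.982, -0.189, -0.001], [-0.189, -0.982, -0.0], [-0.0, 0.0, -1.0]]
ft_force: [-0.7, -2.7, 2.1]
finger_gap: 49.9
```

```bash
python3 -c "
from look import *
look('d2',(170,130,330,290),4)"
```

```text
6.6333 [ 456.8 -204.4   28.4] [-0.68 -2.68  2.06] -10.91
cradle frame tcp -163.6 1.6
```

View pics/d2.png

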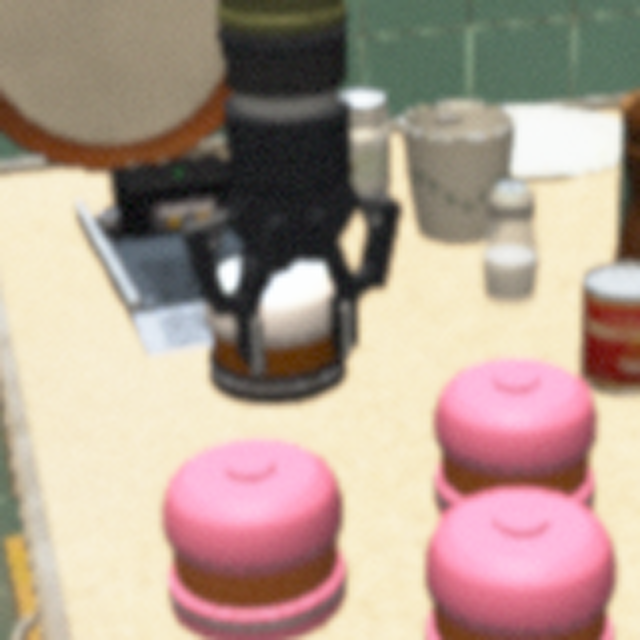

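Emit:
move_arm(moves=[[0.0005, -0.003, 0, 0, 0.05], [0.0005, -0.003, 0, 0, 0.05], [0.0005, -0.003, 0, 0, 0.05], [0, -0.003, 0, 0, 0.05], [0, -0.003, 0, 0, 0.05], [0, -0.003, 0, 0, 0.05], [0, -0.003, 0, 0, 0.05], [0, -0.003, 0, 0, 0.05]])

```text
time: 7.35
position: [462.9, -181.8, 28.4]
tcp_rot: [[0.982, -0.19, 0.0], [-0.19, -0.982, -0.001], [0.0, 0.001, -1.0]]
ft_force: [-1.8, -6.1, 2.6]
finger_gap: 50.3
```

Emit:
move_arm(moves=[[0, -0.003, 0, 0, 0.05], [0, -0.003, 0, 0, 0.05], [0, -0.003, 0, 0, 0.05]])

```text
time: 7.6
position: [464.7, -173.0, 28.5]
tcp_rot: [[0.982, -0.19, 0.0], [-0.19, -0.982, -0.001], [0.0, 0.001, -1.0]]
ft_force: [-1.2, -5.7, 2.2]
finger_gap: 50.2
```

```bash
python3 -c "
from look import *
look('d3',(170,130,330,290),4)"
```

```text
7.6 [ 464.7 -173.    28.5] [-1.17 -5.73  2.2 ] -10.96
cradle frame tcp -131.3 -0.3
```

View pics/d3.png

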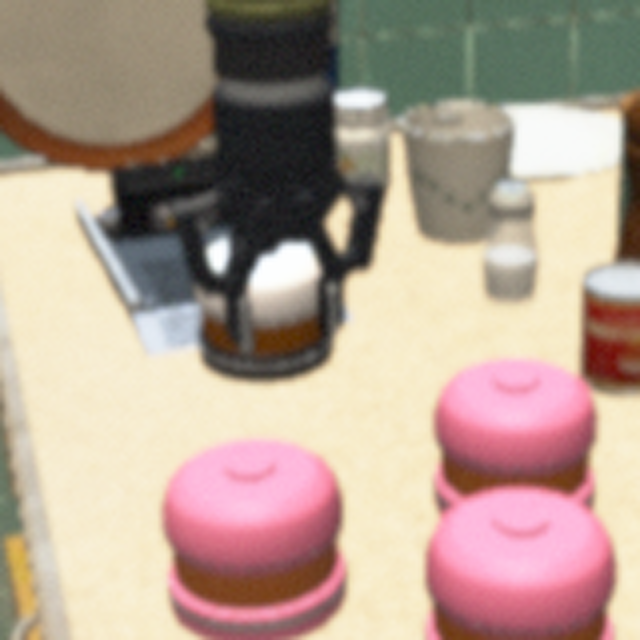

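Emit:
move_arm(moves=[[0, -0.003, -0.0002, 0, 0.05], [0, -0.003, -0.0002, 0, 0.05], [0, -0.003, -0.0002, 0, 0.05], [0, -0.003, -0.0002, 0, 0.05], [0, -0.003, -0.0002, 0, 0.05]])

```text
time: 8.07
position: [466.9, -157.3, 28.9]
tcp_rot: [[0.982, -0.19, -0.001], [-0.19, -0.982, 0.001], [-0.001, -0.001, -1.0]]
ft_force: [-0.0, -3.6, -2.1]
finger_gap: 49.8
```

Emit:
move_arm(moves=[[0, -0.003, -0.0002, 0, 0.05], [0, -0.003, -0.0002, 0, 0.05], [0, -0.003, -0.0002, 0, 0.05], [0, -0.003, -0.0002, 0, 0.05], [0, -0.003, -0.0002, 0, 0.05]])

```text
time: 8.48
position: [470.2, -142.8, 30.3]
tcp_rot: [[0.982, -0.19, -0.0], [-0.19, -0.982, 0.0], [-0.0, -0.0, -1.0]]
ft_force: [-0.5, -3.3, -1.9]
finger_gap: 50.1
```

```bash
python3 -c "
from look import *
look('d4',(170,130,330,290),4)"
```

```text
8.4833 [ 470.2 -142.8   30.3] [-0.53 -3.26 -1.94] -10.94
cradle frame tcp -100.6 -0.0
```

View pics/d4.png

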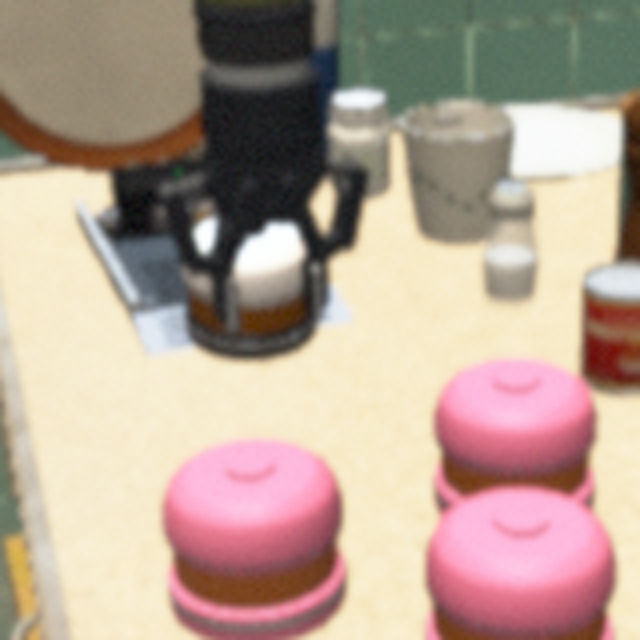

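Emit:
move_arm(moves=[[0, -0.003, -0.0002, 0, 0.05], [0, -0.003, -0.0002, 0, 0.05], [0, -0.003, -0.0002, 0, 0.05], [0, -0.003, -0.0002, 0, 0.05], [0, -0.003, -0.0002, 0, 0.05]])

```text
time: 8.95
position: [473.2, -128.4, 31.4]
tcp_rot: [[0.982, -0.19, 0.0], [-0.19, -0.982, -0.0], [0.0, 0.0, -1.0]]
ft_force: [-1.0, -3.7, -0.4]
finger_gap: 50.1
```

Emit:
move_arm(moves=[[0, -0.003, -0.0002, 0, 0.05], [0, -0.003, -0.0002, 0, 0.05], [0, -0.003, -0.0002, 0, 0.05], [0, -0.003, -0.0002, 0, 0.05], [0, -0.003, -0.0002, 0, 0.05]])

```text
time: 9.37
position: [476.2, -113.9, 32.6]
tcp_rot: [[0.982, -0.19, 0.0], [-0.19, -0.982, -0.001], [0.001, 0.001, -1.0]]
ft_force: [-1.6, -6.2, 2.6]
finger_gap: 49.9
```

```bash
python3 -c "
from look import *
look('d5',(170,130,330,290),4)"
```

```text
9.3667 [ 476.2 -113.9   32.6] [-1.64 -6.23  2.64] -10.95
cradle frame tcp -71.1 -0.6
```

View pics/d5.png

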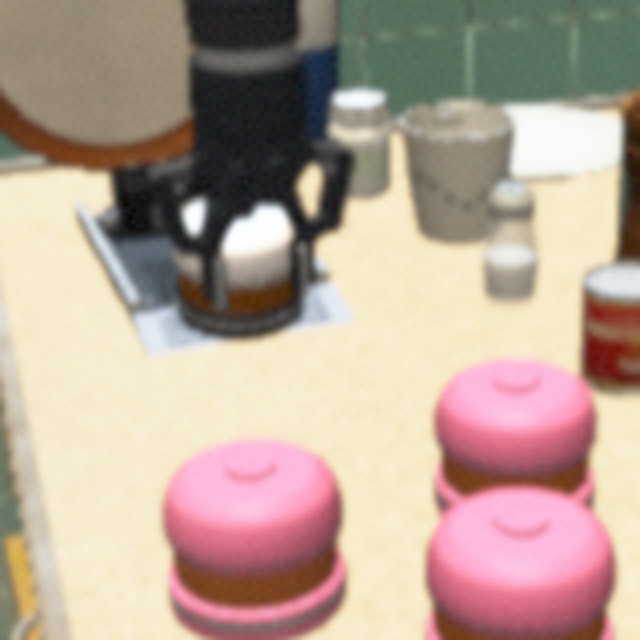

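Emit:
move_arm(moves=[[0, -0.0025, -0.0002, 0, 0.05], [0, -0.0025, -0.0002, 0, 0.05], [0, -0.0025, -0.0002, 0, 0.05], [0, -0.0025, -0.0002, 0, 0.05], [0, -0.0025, 0, 0, 0.05], [0, -0.0025, 0, 0, 0.05]])

```text
time: 9.92
position: [479.4, -99.3, 33.6]
tcp_rot: [[0.982, -0.19, 0.001], [-0.19, -0.982, -0.001], [0.001, 0.0, -1.0]]
ft_force: [-0.4, -5.2, 4.1]
finger_gap: 50.2
```

Emit:
move_arm(moves=[[0, -0.002, 0, 0, 0.05], [0, -0.002, 0, 0, 0.05], [0, -0.002, 0, 0, 0.05], [0, -0.002, 0, 0, 0.05], [0, -0.002, 0, 0, 0.05], [0, -0.002, 0, 0, 0.05]])

```text
time: 10.42
position: [480.5, -86.7, 32.6]
tcp_rot: [[0.982, -0.19, -0.001], [-0.19, -0.982, 0.001], [-0.001, -0.001, -1.0]]
ft_force: [0.2, -1.8, -1.8]
finger_gap: 49.8
```

Emit:
move_arm(moves=[[0, -0.002, 0, 0, 0.05], [0, -0.002, 0, 0, 0.05], [0, -0.002, 0, 0, 0.05], [0, -0.002, 0, 0, 0.05], [0, -0.002, 0, 0, 0.05], [0, -0.002, 0, 0, 0.05]])

```text
time: 10.92
position: [483.2, -75.3, 33.0]
tcp_rot: [[0.982, -0.19, -0.0], [-0.19, -0.982, 0.0], [-0.0, -0.0, -1.0]]
ft_force: [-0.2, -2.2, -1.8]
finger_gap: 50.1
```

```bash
python3 -c "
from look import *
look('d6',(170,130,330,290),4)"
```

```text
10.9167 [483.2 -75.3  33. ] [-0.25 -2.21 -1.75] -10.94
cradle frame tcp -31.8 -0.2
```

View pics/d6.png

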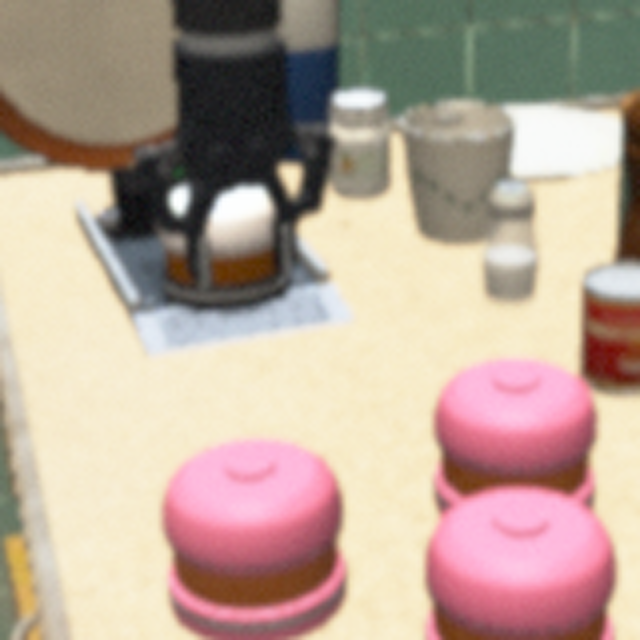

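Emit:
move_arm(moves=[[0, -0.0025, 0, 0, 0.05], [0, -0.0025, 0, 0, 0.05], [0, -0.0025, 0, 0, 0.05], [0, -0.0025, 0, 0, 0.05], [0, -0.0025, 0, 0, 0.05], [0, -0.0025, 0, 0, 0.05], [0, -0.0025, 0, 0, 0.05], [0, -0.0025, 0, 0, 0.05]])

```text
time: 11.63
position: [487.1, -55.6, 33.1]
tcp_rot: [[0.982, -0.19, -0.0], [-0.19, -0.982, 0.0], [-0.0, 0.0, -1.0]]
ft_force: [-0.6, -2.7, -1.4]
finger_gap: 49.6
```

Emit:
move_arm(moves=[[0, -0.002, 0, 0, 0.05], [0, -0.002, 0, 0, 0.05], [0, -0.002, 0, 0, 0.05], [0, -0.002, 0, 0, 0.05], [0, -0.002, 0, 0, 0.05], [0, -0.002, 0, 0, 0.05], [0, -0.002, 0, 0, 0.05], [0, -0.002, 0, 0, 0.05]])

```text
time: 12.3
position: [490.3, -40.2, 33.2]
tcp_rot: [[0.982, -0.19, 0.0], [-0.19, -0.982, -0.0], [0.0, 0.0, -1.0]]
ft_force: [-0.5, -3.1, 0.7]
finger_gap: 50.2
```

```bash
python3 -c "
from look import *
look('d7',(170,130,330,290),4)"
```

```text
12.3 [490.3 -40.2  33.2] [-0.46 -3.09  0.65] -10.95
cradle frame tcp 4.0 -0.7
```

View pics/d7.png

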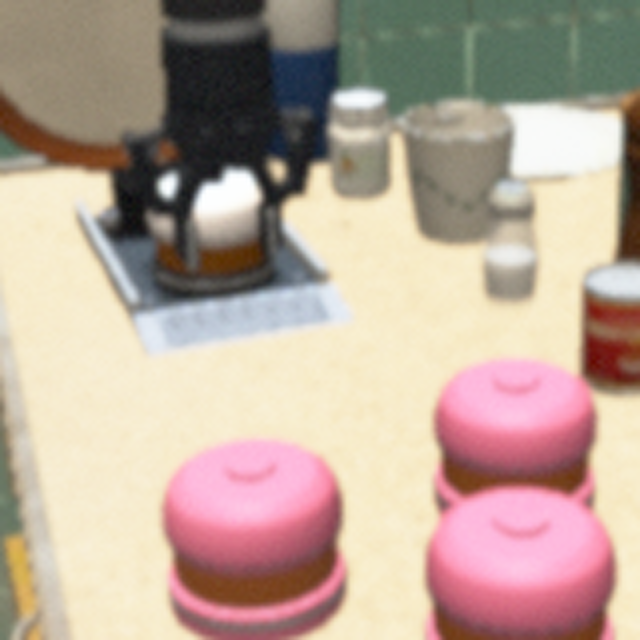

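Emit:
move_arm(moves=[[0, -0.002, 0, 0, 0.05], [0, -0.002, 0, 0, 0.05], [0, -0.002, 0, 0, 0.05], [0, -0.002, 0, 0, 0.05], [0, -0.002, 0, 0, 0.05], [0, -0.002, 0, 0, 0.05]])

```text
time: 12.85
position: [492.6, -28.3, 33.2]
tcp_rot: [[0.982, -0.19, 0.0], [-0.19, -0.982, -0.0], [0.0, 0.0, -1.0]]
ft_force: [-0.1, -4.1, 1.3]
finger_gap: 50.0
```

Emit:
move_arm(moves=[[0, -0.0015, 0, 0, 0.05], [0, -0.0015, 0, 0, 0.05], [0, -0.0015, 0, 0, 0.05], [0, -0.0015, 0, 0, 0.05]])

```text
time: 13.18
position: [493.6, -22.4, 33.1]
tcp_rot: [[0.982, -0.19, 0.0], [-0.19, -0.982, -0.0], [0.0, 0.0, -1.0]]
ft_force: [-0.4, -3.3, 1.8]
finger_gap: 50.0
```

Emit:
move_arm(moves=[[0, -0.0015, 0, 0, 0.05], [0, -0.0015, 0, 0, 0.05], [0, -0.0015, 0, 0, 0.05], [0, -0.0015, 0, 0, 0.05]])

```text
time: 13.52
position: [494.8, -16.5, 33.1]
tcp_rot: [[0.982, -0.19, 0.0], [-0.19, -0.982, -0.0], [0.0, 0.0, -1.0]]
ft_force: [-0.9, -3.5, 2.6]
finger_gap: 49.8
```

Emit:
move_arm(moves=[[0, -0.0015, 0, 0, 0.05], [0, -0.0015, 0, 0, 0.05]])

```text
time: 13.68
position: [495.3, -13.5, 33.1]
tcp_rot: [[0.982, -0.19, -0.0], [-0.19, -0.982, -0.0], [-0.0, 0.0, -1.0]]
ft_force: [-0.8, -3.6, 2.7]
finger_gap: 50.2
```

Emit:
move_arm(moves=[[0, -0.0015, 0, 0, 0.05], [0, -0.0015, 0, 0, 0.05]])

```text
time: 13.85
position: [495.9, -10.6, 33.1]
tcp_rot: [[0.982, -0.19, 0.0], [-0.19, -0.982, -0.0], [0.0, 0.0, -1.0]]
ft_force: [-0.8, -4.2, 2.3]
finger_gap: 50.0
```

Emit:
move_arm(moves=[[0, -0.001, 0, 0, 0.05], [0, -0.001, 0, 0, 0.05]])

```text
time: 14.02
position: [496.3, -8.7, 33.1]
tcp_rot: [[0.982, -0.19, 0.0], [-0.19, -0.982, -0.0], [0.0, 0.0, -1.0]]
ft_force: [-0.1, -4.6, 4.1]
finger_gap: 50.0
```

Emit:
move_arm(moves=[[0, -0.001, 0, 0, 0.05], [0, -0.001, 0, 0, 0.05]])

```text
time: 14.18
position: [496.5, -7.1, 33.1]
tcp_rot: [[0.982, -0.19, -0.0], [-0.19, -0.982, -0.001], [0.0, 0.001, -1.0]]
ft_force: [-1.4, -6.5, 2.6]
finger_gap: 50.2
```

Emit:
move_arm(moves=[[0, -0.001, 0, 0, 0.05], [0, -0.001, 0, 0, 0.05]])

```text
time: 14.35
position: [496.8, -5.8, 33.1]
tcp_rot: [[0.982, -0.19, -0.0], [-0.19, -0.982, -0.002], [0.0, 0.003, -1.0]]
ft_force: [-2.2, -8.7, 4.9]
finger_gap: 49.7
```

Emit:
move_arm(moves=[[0, -0.001, 0, 0, 0.05], [0, -0.001, 0, 0, 0.05]])

```text
time: 14.52
position: [497.0, -4.5, 33.1]
tcp_rot: [[0.982, -0.191, -0.001], [-0.191, -0.982, -0.004], [0.0, 0.004, -1.0]]
ft_force: [-2.1, -11.4, 4.5]
finger_gap: 49.8
```

Emit:
move_arm(moves=[[0, -0.001, 0, 0, 0.05], [0, 0, 0, 0, 0.05]])

```text
time: 14.68
position: [497.1, -3.7, 33.1]
tcp_rot: [[0.982, -0.191, -0.001], [-0.191, -0.982, -0.004], [0.0, 0.004, -1.0]]
ft_force: [-1.7, -10.9, 5.4]
finger_gap: 50.0
```

```bash
python3 -c "
from look import *
look('d8',(170,130,330,290),4)"
```

```text
14.6833 [497.1  -3.7  33.1] [ -1.72 -10.94   5.36] -11.0
cradle frame tcp 41.1 -0.6
```

View pics/d8.png

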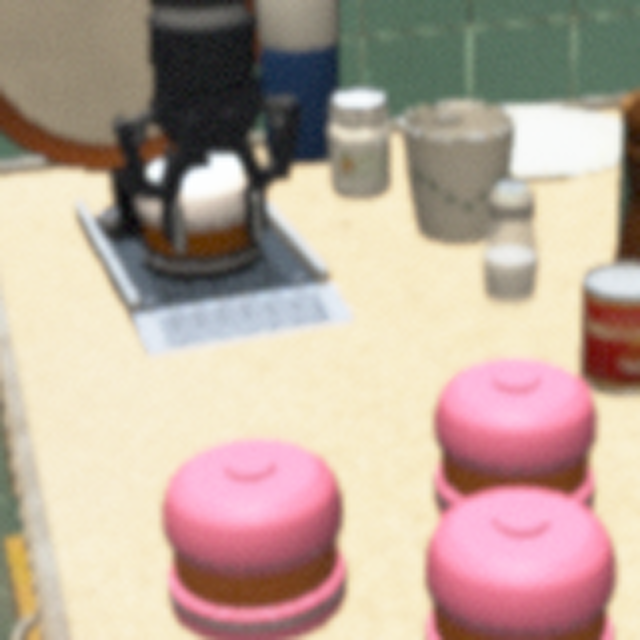

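Emit:
move_arm(moves=[[0, -0.0008, 0, 0, 0.05], [0, 0, 0, 0, 0.05], [0, 0, 0, 0, 0.05]])

```text
time: 14.98
position: [497.2, -3.3, 33.1]
tcp_rot: [[0.982, -0.191, -0.001], [-0.191, -0.982, -0.005], [0.0, 0.005, -1.0]]
ft_force: [-1.7, -11.1, 4.5]
finger_gap: 50.1
```

Emit:
move_arm(moves=[[0, 0.001, 0, 0, 0.05], [0, 0.001, 0, 0, 0.05], [0, 0.001, 0, 0, 0.05], [0, 0.001, 0, 0, 0.05], [0, 0.001, 0, 0, 0.05], [0, 0.001, 0, 0, 0.05], [0, 0.0015, 0, 0, 0.05], [0, 0.0015, 0, 0, 0.05], [0, 0.002, 0, 0, 0.05], [0, 0.003, 0, 0, 0.05], [0, 0.004, 0, 0, 0.05], [0, 0.006, 0, 0, 0.05]])

```text
time: 15.98
position: [493.1, -24.8, 33.1]
tcp_rot: [[0.982, -0.189, -0.0], [-0.189, -0.982, 0.0], [-0.0, -0.0, -1.0]]
ft_force: [0.0, -0.1, 0.1]
finger_gap: 49.9
```

Emit:
move_arm(moves=[[0, 0.01, 0, 0, 0.05], [0, 0.015, 0, 0, 0.05], [0, 0.015, 0, 0, 0.05], [0, 0.015, 0, 0, 0.05], [0, 0.015, -0.01, 0, 0.05], [0, 0.01, -0.025, 0, 0.05], [0, 0, -0.03, 0, 0.05], [0, 0, -0.035, 0, 0.05], [0, 0, -0.035, 0, 0.05], [0, 0, -0.03, 0, 0.05], [0, 0, -0.02, 0, 0.05], [0, 0, 0, 0, 0.05]])

```text
time: 16.98
position: [480.4, -104.6, 222.9]
tcp_rot: [[0.982, -0.191, 0.008], [-0.191, -0.982, -0.002], [0.008, 0.0, -1.0]]
ft_force: [0.5, 0.0, 0.8]
finger_gap: 50.3
```

```bash
python3 -c "
from look import *
look('e1',(170,130,330,290),4)
b=cams.capture('top')['img'];cv2.imwrite('pics/e1top.png',b)"
```

```text
16.9833 [ 480.4 -104.6  222.9] [0.5  0.   0.76] -10.98
cradle frame tcp -61.2 -3.0
```

View pics/e1.png

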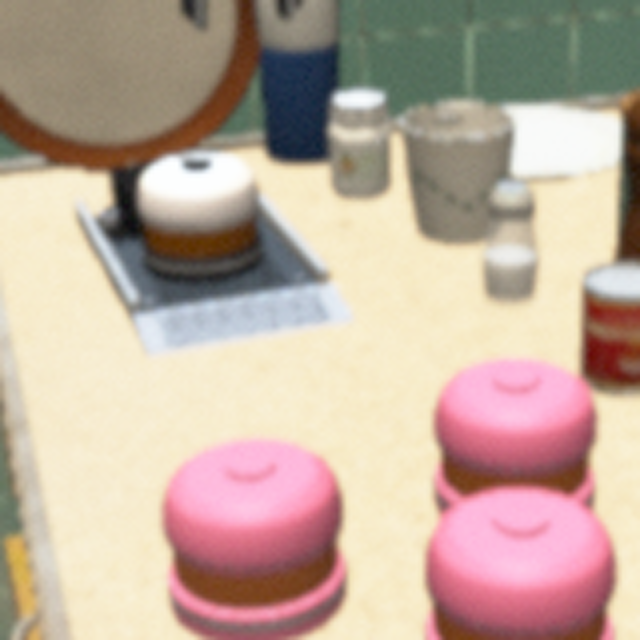

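View pics/e1top.png

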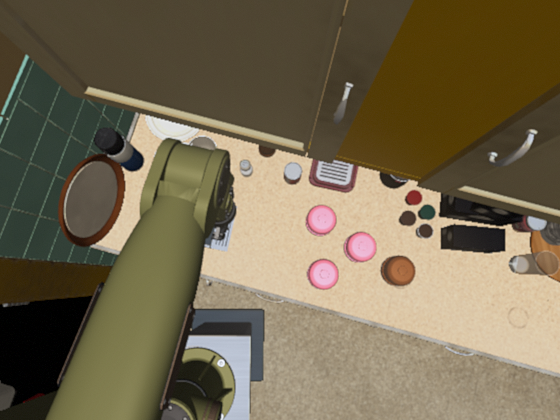

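Emit:
move_arm(moves=[[0, 0.02, 0, 0, 0.05], [0, 0.035, 0, 0, 0.05], [0, 0.035, 0, 0, 0.05], [0, 0.035, 0, 0, 0.05], [0, 0.035, 0, 0, 0.05], [0, 0.035, 0, 0, 0.05], [0, 0.035, 0, 0, 0.05], [0, 0.02, 0, 0, 0.05], [0, 0, 0, 0, 0.05]])

```text
time: 17.83
position: [428.4, -352.1, 215.8]
tcp_rot: [[0.981, -0.194, -0.003], [-0.194, -0.981, 0.0], [-0.003, 0.0, -1.0]]
ft_force: [0.7, -0.3, -0.4]
finger_gap: 50.1
```

```bash
python3 -c "
from look import *
look('e2',(185,140,275,230),6)
b=cams.capture('top')['img'];overlay('top',b,(130,170,250,265),6.5,(488.9,-44.0,1.383),'pics/e2top.png')
crop(b,130,170,250,265,6.5,'pics/e2t.png')
bs=(170+(197.5)/4-.4,130+163.5/4-.4);print('scene button at z 85',ray('scene',bs,86))"
```

```text
17.8333 [ 428.4 -352.1  215.8] [ 0.75 -0.34 -0.43] -11.21
cradle frame tcp -314.0 1.9
scene button at z 85 [504.70126518  40.36028079  86.        ]
```

View pics/e2.png

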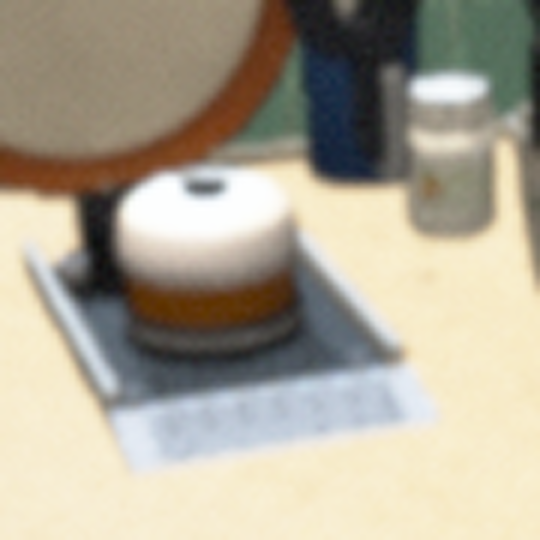

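View pics/e2t.png

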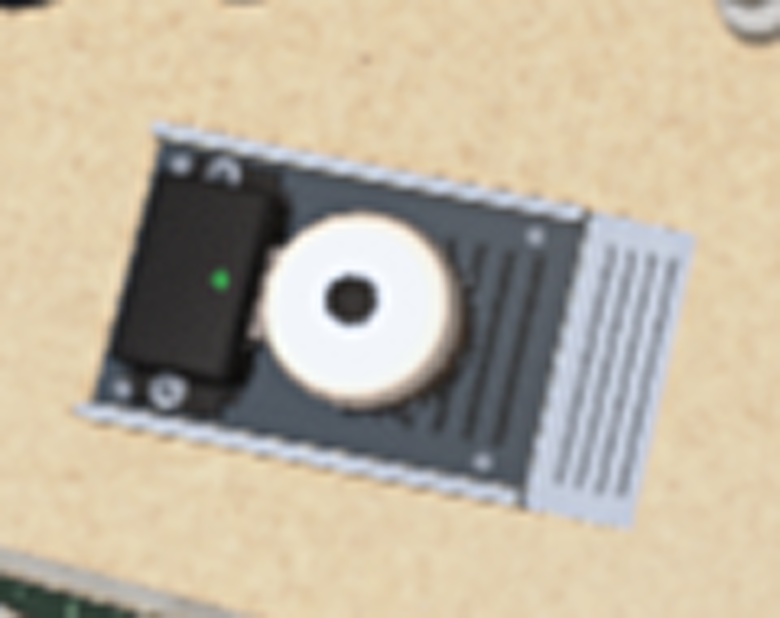

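```bash
python3 -c "
from h import *
from rig import cams,job
a=cams.capture('top')['img'];b=cv2.imread('pics/top0.png')
for nm,(x0,y0,x1,y1) in dict(mug=(185,135,220,170),bottle=(150,145,178,172),shaker=(238,155,256,180),tin=(282,160,304,186)).items(): print(nm,cv2.absdiff(a[y0:y1,x0:x1],b[y0:y1,x0:x1]).mean())
bt=(130+351.5/6.5-.5,170+300.5/6.5-.5);print(ray('top',bt,86))
print(job.hand_in())"
```

```text
mug 9.665578231292518
bottle 9.764550264550264
shaker 10.885185185185184
tin 9.857226107226108
[504.84964813  42.37669657  86.        ]
the job is handed in; nothing more can be done
None
```

The chopper is back on the cradle, behind the lip and against the contacts, and the job is handed in at about 18 s of the 61 s allowed.

I pushed it low with the half-open fingers, along the worktop, up the ramp and over the lip. The push force in my readings, taken every few rows rather than continuously, was about 3–7 N until it reached the contacts.

**Contacts:** I felt the block about 5.5 mm before the end of the push. The final push read about 11 N. Taking off sliding friction leaves roughly 6.5–8 N on the block; the travel alone suggests slightly over 8 N. The block's own force can't be read directly, so this is an estimate, but both figures are over 5 N.

**After letting go:**
- **Force:** the wrist force fell to about 0 N, and both cameras show the chopper level behind the lip, its cap right over the face of the contact block.
- **Position:** the button lies within about 5 mm of where the fingers left it. In the top view its offset from the cap's middle was about 1 px off what I expect for a level drum, so I take it as level.
- **Other things:** the mug, bottle, tin and shaker, and the pink and brown look-alikes, look unmoved. The picture difference at the mug, bottle, tin and shaker was about 10 grey levels at each. I took that as camera noise, because it was the same at all four.

No check failed. The two cameras disagreed by 3–5 mm, a little more than the stated 2 mm calibration.

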